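# Make up the urn's fittings tray

## Task

Make up the wooden fittings tray for the urn under repair: stand the two large bow handles on their feet, one in each of the two long bays, lay the complete tap (the one that still has its T-key) flat in the larger of the two short bays, and stand the large lid knob upright in the smaller one. Set each part down gently on the tray's floor, do not drop it. Leave the small handle, the small knob, the tap without its key and the flux tin where they lie.

Things in the scene. Friction and masses are not known exactly. Their poses are not given: they have to be found in the camera images.
- tray: Loose wooden tray, 234 (x) by 194 (y) mm, turned any way, 1.3 kg. Origin: centre of underside, z up. Floor 6 mm thick, outer walls 26 mm high, dividers 24. Four bays (inside size x by y; centre in the tray frame, mm): two long bays 58 by 184 at (-83, 0) and (-21, 0); larger short bay 100 by 110 at (62, -37), for the tap; smaller short bay 100 by 70 at (62, 57), for the knob.
- handle_a: Large brass bow handle, one of two alike: a bar bent into a flat-topped arch on two foot plates, standing like a bridge. 112 x 30 mm, 46 mm high; plates 28 x 30 x 4 mm at its ends. Bar 13 mm thick, free on both sides; its straight top runs from x = -25 to +25 mm, axis 39.5 mm above the underside. Origin: centre of the underside; x along its length, z up. About 0.2 kg.
- handle_b: Large brass bow handle, one of two alike: a bar bent into a flat-topped arch on two foot plates, standing like a bridge. 112 x 30 mm, 46 mm high; plates 28 x 30 x 4 mm at its ends. Bar 13 mm thick, free on both sides; its straight top runs from x = -25 to +25 mm, axis 39.5 mm above the underside. Origin: centre of the underside; x along its length, z up. About 0.2 kg.
- knob: Large lid knob, standing upright: pale turned wooden head 38 mm across (widest 29 to 35 mm above the underside) on a narrow neck and a brass skirt 38 mm across; 44 mm high. Origin: centre of the underside, z up; round, so its yaw has no meaning. About 0.11 kg.
- tap: Complete brass tap lying flat, 77 (x) by 71 (y) mm, 26 high, axis 13 mm up, 0.26 kg. Origin: centre of that outline, on the underside. Round shank 20 mm thick from x = -39 to -6 (grip at x = -20), then a hexagon and a cross barrel 26 mm thick at x = 16; spout, 19 mm thick, sticks out to y = -35 at x = 30; T-key, its bar 36 mm long, sticks out to y = +36 at x = 16.
- small_handle: Look-alike, to be left: a brass bow handle of the same shape but small, 74 mm long, 22 mm wide, 32 mm high. Origin: centre of the underside; x along its length.
- small_knob: Look-alike, to be left: a lid knob of the same shape but small, 26 mm across and 30 mm high. Origin: centre of the underside.
- keyless_tap: Look-alike, to be left: a brass tap like the complete one, with shank, hexagon, barrel and spout, but without the T-key (only a dark hole at the barrel's end), 77 x 50 mm, 26 mm high. Origin and axes as for the complete tap.
- flux_tin: Round flat steel flux tin, 63 mm across, 25 mm high, to be left. Origin: centre of the underside.
Not all that is in view belongs to the job. What is shaped like the tap but green, pink or red is not meant.

How it is judged:
By the outcome, as a careful person would: the job done as asked, in the order asked, and still so for the second after the job is handed in, with the robot touching nothing.
It also fails if it takes over 96 s, if anything falls off the work surface, if the arm or the gripper's body presses on something with over 40 N, if the wrist force passes 120 N, or if a joint passes its speed limit or range.

## Robot

A 6-joint arm with a two-finger parallel gripper is mounted at the origin on the work surface. World frame = base frame: x ahead of the robot, y to its left, z up, the work surface at z = 0. Lengths are in mm, angles in rad, forces in N, time in s.
With the tool pointing down it reaches from about 350 to 775 mm from the base axis. Payload 7.3 kg.
Tool frame: the origin (TCP) lies at the very end of the fingers, on their centre line; the grasp point (between the pads) lies 19 mm behind it; z points along the fingers, y is the line along which they close (so a half turn about z gives the same grasp; the last joint's range is limited). The gripper opens to 92 mm and grips with 3 to 60 N. Pads are 19 mm wide; open, the fingers measure 130 mm over their backs; the gripper's body (75 mm by 190 mm) begins 47 mm behind the grasp point.
Start: joints at [1.075, 0.342, 1.524, -0, 1.275, -0.146], TCP at [179.909, 493.232, 226.741] pointing down, gripper open.
Joint ranges: [-2.53, 2.53], [-0.77, 2.02], [0.04, 2.7], [-1, 4.14], [0.28, 2.66], [-3.11, 3.11]. Speed limits (rad/s): [2.57, 2.57, 3.14, 3.14, 3.14, 3.14].

## Interface

Orientations are given as [roll, pitch, yaw] about the fixed x, y, z axes, in that order (R = Rz(yaw) Ry(pitch) Rx(roll)).
In Python, from plant import * gives the robot as it stands.
- The arm moves only by the tool arm_command, never from a script. Its arguments are lists of equal length, an entry for each row: "gripper": the finger opening in mm, from 0 to 91.8; "dp": the shift along the tool's x, y, z in units of 25 mm (1.0 is 25 mm), a list of three; "twist": the turn about the tool's z in units of 5 degrees (1.0 is 5 degrees). A call has exactly 5 rows; each row shifts and turns the commanded pose from where the row before left it, along the tool's axes as they then stand; what a row does not reach is not made up. A row lasts 1/8 s, in which the tool goes at most 62.5 mm and 10.7 degrees, less where a joint would pass 70% of its speed; a pose out of reach is approached as far as the arm can. A call is refused whole if a number of a shift passes 1 or a number of a turn 1, either way. A call with a gripper value outside its range is refused whole. The fingers move at their own pace and stop on an object; the grip force is fixed at half the most. Time passes only in rows, so rows that do not move let the fingers close, or fill a call up. It gives the time, the measured TCP pose, the force, the opening and the grip force at its end, in the units of the state.
- get_obs(): the state, without advancing time (a new reading comes with each control period).
- capture(name): name is "scene" or "top"; returns the picture (400x640x3 uint8, red, green, blue); there is no depth.
- get_calibration(name): a dict with "mtx" (3x3 intrinsics, pixels), "position" and "attitude" of the camera in the world. Camera axes: x right, y down, z forward; pixel columns grow to the right and rows downward; lengths in mm; the calibration is good to about 2 mm. A picture is of the moment at which its call begins. get_calibration takes no time and is no camera call.
- close_job(): hands the job in; it is judged then, once.
The state is a dict: "time": time; "joint_positions": joint angles; "dq": joint speeds; "tau": joint torques, N m; "tool_pos": TCP position; "tcp_rot": TCP orientation; "contact_force": force on the tool from outside, world axes, zero at the start; "moment": the same for the moment, N m; "grip_width": finger opening in mm; "finger_force": force on a finger pad.
Only numpy, scipy, OpenCV 4.12 (cv2) and the standard library are available. Lean on these libraries where they do the work, as an engineer would, in place of code of your own. Each camera call takes 0.05 s, during which the arm holds its last target. There are 200 camera calls.

## Working session

There is one attempt and no reset: what is moved stays moved. The work goes in short steps, Python scripts to look and compute and a tool call to move; the robot and the scene stay as the last step left them, time stands still between calls to the robot, and variables do not carry over. Pictures are saved under pics/ and viewed, at most 15 in all, crops included, and the job is handed in when it is done.

Besides the shell and the picture viewer there is one more tool, called after "Emit:" in YAML: its name, and indented under it one key for each argument. arm_command: Moves the arm, as the interface text tells. Its arguments: {"type":"object","properties":{"gripper":{"type":"array"},"dp":{"type":"array"},"twist":{"type":"array"}},"required":["gripper","dp","twist"]}

```bash
ls; mkdir -p pics
python3 - <<'E'
from plant import *
import cv2
for n in("scene","top"):
    cv2.imwrite(f"pics/{n}0.png",cv2.cvtColor(capture(n),cv2.COLOR_RGB2BGR)); print(get_calibration(n))
o=get_obs();print(o)
E
```

```text
pics
{'mtx': array([[472.03511018,   0.        , 327.4948509 ],
       [  0.        , 472.03511018, 199.30160903],
       [  0.        ,   0.        ,   1.        ]]), 'position': array([1294.7250491 ,   44.34378588,  917.37971635]), 'attitude': array([-2.359634  ,  0.01505177,  1.68158814])}
{'mtx': array([[460.65001737,   0.        , 316.00213458],
       [  0.        , 460.65001737, 196.70225594],
       [  0.        ,   0.        ,   1.        ]]), 'position': array([ 312.31415378,  -39.15435577, 1479.15488388]), 'attitude': array([-3.06655479, -0.01632784, -1.5553027 ])}
{'time': 0.1, 'joint_positions': array([ 1.07499089e+00,  3.42662105e-01,  1.52491653e+00,  1.00536242e-05,
        1.27538097e+00, -1.45963432e-01]), 'dq': array([ 0.00064908,  0.00016718, -0.00412428, -0.00041104, -0.00030312,
        0.00088406]), 'tau': array([ 2.30447484e-03, -4.32007349e+01, -2.44695032e+01,  7.20083364e-02,
        5.24999527e-02, -7.93787103e-05]), 'tool_pos': array([179.73103281, 492.89906309, 226.11148115]), 'tcp_rot': array([-3.14024163e+00, -2.08329863e-04,  2.79174757e+00]), 'contact_force': array([0.20948814, 0.21573103, 0.57174025]), 'moment': array([0.02353442, 0.02414822, 0.0314436 ]), 'finger_force': 0.0, 'grip_width': 92.10235527679173}
```

View pics/top0.png

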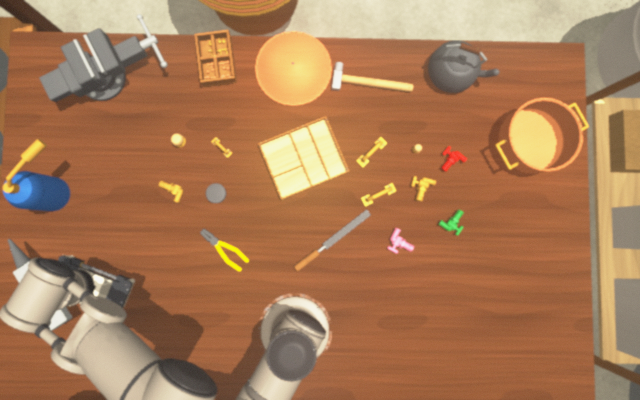

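View pics/scene0.png

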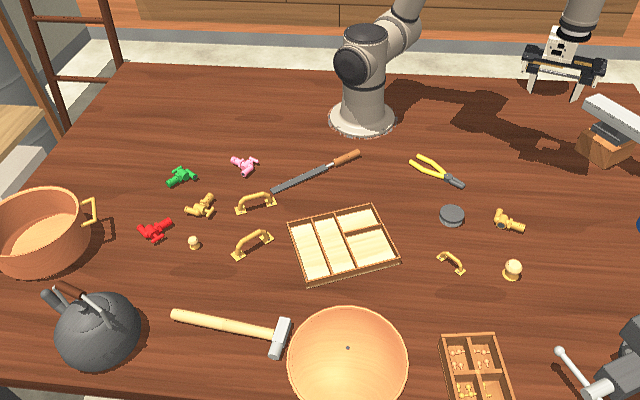

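The top view shows the tray at about (303,158), large handles at (372,151) and (379,195), the large knob at (178,141), and taps at (172,190) and (423,188). Next I'll enlarge the taps and tray.

Run:
```python
import cv2,numpy as np
t=cv2.imread("pics/top0.png");s=cv2.imread("pics/scene0.png")
z=lambda im,x,y,w,h,k:cv2.resize(im[y:y+h,x:x+w],None,fx=k,fy=k,interpolation=cv2.INTER_CUBIC)
# top-cam: left group, right group ; scene: taps
a=z(t,150,125,100,75,4); b=z(t,350,125,100,75,4)
c=z(s,140,180,100,75,4); d=z(s,440,190,100,75,4)
cv2.imwrite("pics/c1.png",np.vstack([np.hstack([a,b]),np.hstack([c,d])]))
cv2.imwrite("pics/c2.png",z(t,250,105,110,100,6)[:600])
cv2.imwrite("pics/c3.png",z(s,220,180,190,110,4))
```

```text
(no output)
```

View pics/c1.png

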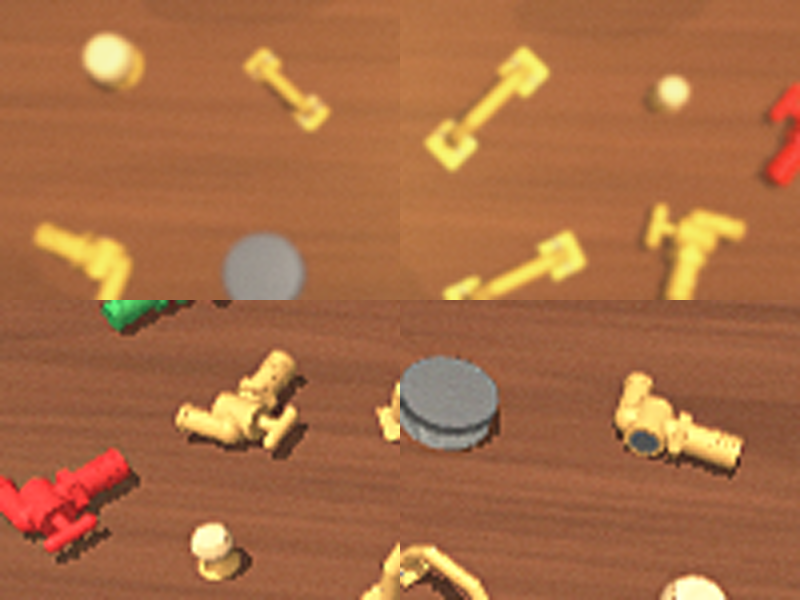

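View pics/c2.png

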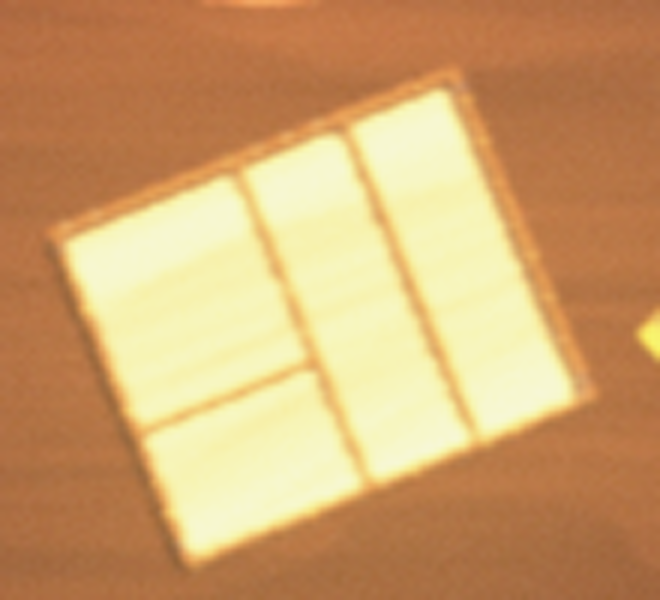

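The complete tap is the right one, at (423,188): it has a T-bar in both views, while the left one shows a dark hole. Tray outer corners in the crop are (458,68), (52,232), (190,568) and (597,395). The long bays are on the right and the larger short bay is at upper left.

```bash
python3 - <<'E'
import cv2,numpy as np
t=cv2.imread("pics/top0.png");s=cv2.imread("pics/scene0.png")
z=lambda im,x,y,w,h,k:cv2.resize(im[y:y+h,x:x+w],None,fx=k,fy=k,interpolation=cv2.INTER_CUBIC)
cv2.imwrite("pics/c4.png",z(t,350,130,100,80,7))
E
cat > h.py <<'E'
from plant import *
import cv2,numpy as np
from scipy.spatial.transform import Rotation as Ro
def px2w(n,uv,z):
    c=get_calibration(n);R=Ro.from_euler('xyz',c['attitude']).as_matrix()
    r=R@np.linalg.inv(c['mtx'])@[uv[0],uv[1],1];p=c['position']
    return (p+r*(z-p[2])/r[2])[:2]
def crop(n,uv,z,o,k): return px2w(n,[(uv[0]+.5)/k-.5+o[0],(uv[1]+.5)/k-.5+o[1]],z)
def save(n,name,o=None,wh=None,k=1):
    im=cv2.cvtColor(capture(n),cv2.COLOR_RGB2BGR)
    if o: im=cv2.resize(im[o[1]:o[1]+wh[1],o[0]:o[0]+wh[0]],None,fx=k,fy=k,interpolation=cv2.INTER_CUBIC)
    cv2.imwrite(f"pics/{name}.png",im)
def go(x,y,z,yawdeg):
    """shift in tool units from the current pose to target; twist in units"""
    o=get_obs();p=o['tool_pos'];yaw=o['tcp_rot'][2];d=np.array([x,y,z])-p
    c,s=np.cos(yaw),np.sin(yaw)
    tw=-((yawdeg-np.degrees(yaw)+90)%180-90)/5
    print("t",round(o['time'],2),"pos",p.round(1),"rpy",np.degrees(o['tcp_rot']).round(1),"w",round(o['grip_width'],1),"F",round(o['finger_force'],1),o['contact_force'].round(1))
    # world-axis shift in the CURRENT tool axes; and in the FINAL tool axes (twist done first)
    f=lambda a:(np.array([d[0]*np.cos(a)+d[1]*np.sin(a),d[0]*np.sin(a)-d[1]*np.cos(a),-d[2]])/25).round(3)
    print("cur axes",f(yaw),"final axes",f(yaw-np.radians(tw*5)),"twist",round(tw,2))
E
python3 - <<'E'
from h import *
C=[crop("top",p,26,(250,105),6) for p in [(458,68),(52,232),(190,568),(597,395)]]
C=np.array(C);print(C.round(1),C.mean(0).round(1))
ex=[C[1]-C[0],C[2]-C[3]];ey=[C[3]-C[0],C[2]-C[1]]
for e in ex+ey: print(np.linalg.norm(e).round(1),np.degrees(np.arctan2(e[1],e[0])).round(1))
print("knob head",crop("top",(108,60),36,(150,125),4))
E
```

```text
[[ 682.3  -89. ]
 [ 589.6  125.4]
 [ 412.    48.5]
 [ 507.5 -165.1]] [547.8 -20.1]
233.6 113.4
234.0 114.1
190.6 -156.4
193.5 -156.6
knob head [594.43613362 381.61850784]
```

View pics/c4.png

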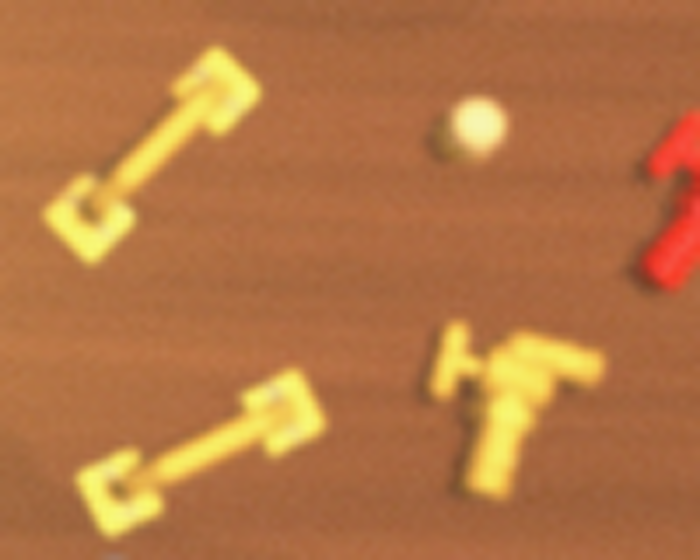

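View pics/c3.png

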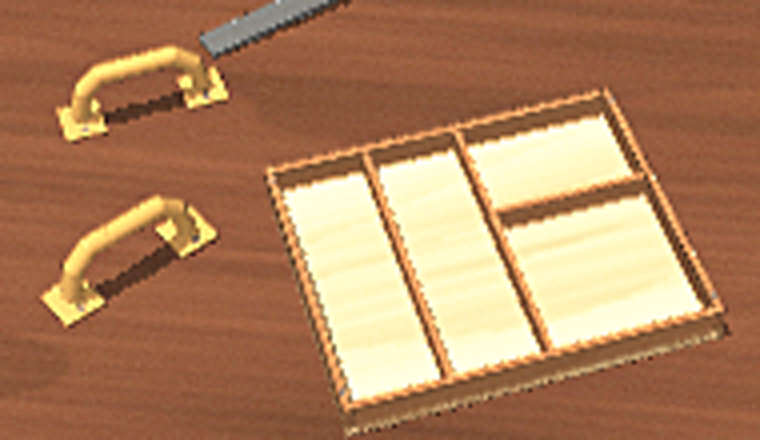

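Top crop (7x): handle A plates at (90,216) and (218,91), handle B plates at (121,492) and (287,412). The tap has its shank end at (486,494), T-bar centre at (449,360) and spout tip at (603,368).

```bash
python3 - <<'E'
from h import *
cr=lambda p,z:crop("top",p,z,(350,130),7)
for n,a,b in [("A",(90,216),(218,91)),("B",(121,492),(287,412))]:
    p,q=cr(a,4),cr(b,4);d=q-p
    print(n,((p+q)/2).round(1),np.linalg.norm(d).round(1),"yaw",np.degrees(np.arctan2(d[1],d[0])).round(1))
W=np.array([cr((486,494),13),cr((449,360),13),cr((603,368),13)]);M=np.array([[-39,0],[16,33.],[30,-35]])
z=lambda a:a[:,0]+1j*a[:,1]
w,m=z(W),z(M);a=np.angle(np.sum((w-w.mean())*np.conj(m-m.mean())));t=w.mean()-np.exp(1j*a)*m.mean()
print("tap",t,"yaw",np.degrees(a),"res",np.abs(w-t-np.exp(1j*a)*m).round(1),"grip",t+np.exp(1j*a)*-20)
T=547.8-20.1j; r=np.exp(1j*np.radians(113.6))
for n,c in dict(long1=-83,long2=-21,tap=62-37j,knob=62+57j).items(): print(n,(T+r*c))
E
python3 -c "
from h import *
go(547,-212,150,0)"
```

```text
A [ 573.6 -239.5] 83.9 yaw -44.7
B [ 435.3 -263.4] 85.4 yaw -63.4
tap (455.37074229078416-402.4640390069867j) yaw -14.944778067375161 res [1.1 0.7 1.6] grip (436.04724571901204-397.3062797802768j)
long1 (581.0289697022222-96.1581065536659j)
long2 (556.2073296836948-39.343617320807034j)
tap (556.8837809752754+51.52740343746395j)
knob (470.74568439642485+13.894594377115844j)
t 0.1 pos [179.7 492.9 226.1] rpy [-179.9   -0.   160. ] w 92.1 F 0.0 [0.2 0.2 0.6]
cur axes [-23.465 -21.453   3.044] final axes [-14.691 -28.196   3.044] twist -4.01
```

Emit:
arm_command:
  gripper: [60, 60, 60, 60, 60]
  dp:
    - [-0.94, -0.86, 0.15]
    - [-0.94, -0.86, 0.15]
    - [-0.94, -0.86, 0.15]
    - [-0.94, -0.86, 0.15]
    - [-0.94, -0.86, 0.15]
  twist: [0, 0, 0, 0, 0]

```text
time: 0.72
tool_pos: [253.7, 350.9, 207.6]
tcp_rot: [-3.141, -0.0, 2.792]
contact_force: [1.2, -0.1, -0.9]
grip_width: 60.2
finger_force: 0.0
```

Emit:
arm_command:
  gripper: [60, 60, 60, 60, 60]
  dp:
    - [-0.94, -0.86, 0.15]
    - [-0.94, -0.86, 0.15]
    - [-0.94, -0.86, 0.15]
    - [-0.94, -0.86, 0.15]
    - [-0.94, -0.86, 0.15]
  twist: [0, 0, 0, 0, 0]

```text
time: 1.35
tool_pos: [327.2, 209.7, 188.9]
tcp_rot: [-3.141, -0.0, 2.792]
contact_force: [-0.4, 0.1, -0.1]
grip_width: 59.9
finger_force: 0.0
```

Emit:
arm_command:
  gripper: [60, 60, 60, 60, 60]
  dp:
    - [-0.94, -0.86, 0.15]
    - [-0.94, -0.86, 0.15]
    - [-0.94, -0.86, 0.15]
    - [-0.94, -0.86, 0.15]
    - [-0.94, -0.86, 0.15]
  twist: [0, 0, 0, 0, 0]

```text
time: 1.98
tool_pos: [400.7, 68.5, 170.2]
tcp_rot: [-3.142, -0.0, 2.792]
contact_force: [0.8, -0.3, -0.9]
grip_width: 60.1
finger_force: 0.0
```

Emit:
arm_command:
  gripper: [60, 60, 60, 60, 60]
  dp:
    - [-0.94, -0.86, 0.15]
    - [-0.94, -0.86, 0.15]
    - [-0.94, -0.86, 0.15]
    - [-0.94, -0.86, 0.15]
    - [-0.94, -0.86, 0.15]
  twist: [0, 0, 0, 0, 0]

```text
time: 2.6
tool_pos: [474.3, -72.7, 151.3]
tcp_rot: [3.141, -0.001, 2.792]
contact_force: [0.6, 0.1, -0.4]
grip_width: 60.1
finger_force: 0.0
```

Emit:
arm_command:
  gripper: [60, 60, 60, 60, 60]
  dp:
    - [-0.94, -0.86, 0.15]
    - [-0.94, -0.86, 0.15]
    - [-0.94, -0.86, 0.15]
    - [-0.94, -0.86, 0.15]
    - [-0.94, -0.86, 0.15]
  twist: [0, 0, 0, 0, 0]

```text
time: 3.22
tool_pos: [547.8, -213.9, 132.3]
tcp_rot: [3.141, -0.001, 2.792]
contact_force: [-0.6, 1.1, -0.5]
grip_width: 60.1
finger_force: 0.0
```

```bash
python3 -c "
from h import *
go(573.6,-239.5,60,-44.7)"
```

```text
t 3.23 pos [ 547.8 -213.9  132.3] rpy [ 1.8e+02 -1.0e-01  1.6e+02] w 60.1 F 0.0 [-0.6  1.1 -0.5]
cur axes [-1.321 -0.608  2.894] final axes [-1.455e+00 -1.000e-03  2.894e+00] twist 4.93
```

Emit:
arm_command:
  gripper: [50, 50, 50, 50, 50]
  dp:
    - [0, 0, 0.58]
    - [0, 0, 0.58]
    - [0, 0, 0.58]
    - [0, 0, 0.58]
    - [0, 0, 0.57]
  twist: [0.986, 0.986, 0.986, 0.986, 0.986]

```text
time: 3.85
tool_pos: [547.4, -212.9, 59.8]
tcp_rot: [-3.141, -0.001, 2.359]
contact_force: [1.2, -0.7, -0.1]
grip_width: 49.5
finger_force: 0.0
```

Emit:
arm_command:
  gripper: [50, 50, 50, 50, 50]
  dp:
    - [-0.73, 0, 0]
    - [-0.725, 0, 0]
    - [0, 0, 0.7]
    - [0, 0, 0.5]
    - [0, 0, 0.26]
  twist: [0, 0, 0, 0, 0]

```text
time: 4.47
tool_pos: [572.2, -237.6, 22.3]
tcp_rot: [-3.141, -0.003, 2.362]
contact_force: [-0.2, 0.4, -0.1]
grip_width: 49.9
finger_force: 0.0
```

```bash
python3 -c "
from h import *
go(573.6,-239.5,23.5,-44.7)
save('scene','s1',(200,150),(120,130),5)"
```

```text
t 4.47 pos [ 572.2 -237.6   22.3] rpy [-180.    -0.2  135.3] w 49.9 F 0.0 [-0.2  0.4 -0.1]
cur axes [-0.094 -0.014 -0.047] final axes [-0.094 -0.014 -0.047] twist 0.0
```

View pics/s1.png

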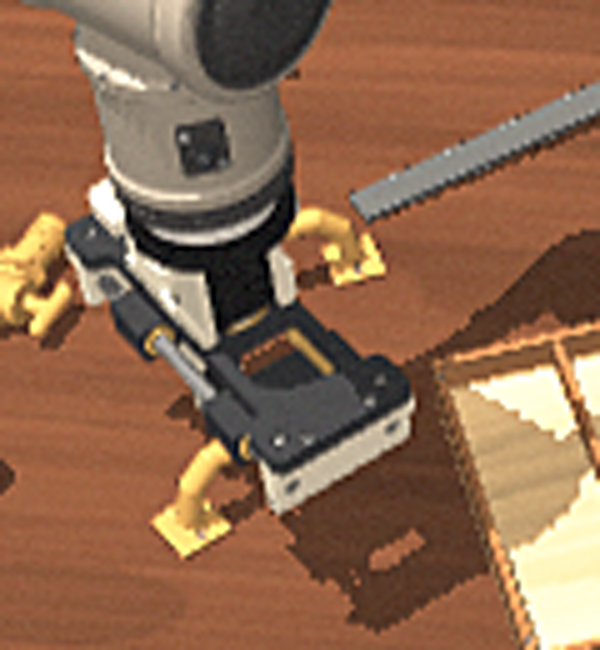

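The picture shows the gripper straddling handle A's bar, with its plates visible at (190,530) and (355,255). I'll close and lift.

Emit:
arm_command:
  gripper: [8, 8, 8, 8, 8]
  dp:
    - [0, 0, -0.04]
    - [0, 0, 0]
    - [0, 0, 0]
    - [0, 0, 0]
    - [0, 0, 0]
  twist: [0, 0, 0, 0, 0]

```text
time: 5.15
tool_pos: [573.5, -238.7, 25.4]
tcp_rot: [3.142, 0.0, 2.362]
contact_force: [-0.5, -0.2, 1.2]
grip_width: 12.3
finger_force: 30.0
```

Emit:
arm_command:
  gripper: [8, 8, 8, 8, 8]
  dp:
    - [0, 0, 0]
    - [0, 0, -0.4]
    - [0, 0, -0.8]
    - [0, 0, -0.8]
    - [0, 0, -0.6]
  twist: [0, 0, 0, 0, 0]

```text
time: 5.78
tool_pos: [573.6, -238.6, 91.3]
tcp_rot: [3.141, 0.001, 2.362]
contact_force: [0.5, -0.4, -2.2]
grip_width: 11.9
finger_force: 30.0
```

```bash
python3 -c "
from h import *
go(556.2,-39.3,91,23.6)"
```

```text
t 5.78 pos [ 573.6 -238.6   91.3] rpy [180.    0.  135.3] w 11.9 F 30.0 [ 0.5 -0.4 -2.2]
cur axes [6.103 5.178 0.013] final axes [-2.553  7.585  0.013] twist -13.66
```

Emit:
arm_command:
  gripper: [8, 8, 8, 8, 8]
  dp:
    - [0, 0, 0]
    - [0, 0, 0]
    - [0, 0, 0]
    - [0, 0, 0]
    - [0, 0, 0]
  twist: [-0.911, -0.911, -0.911, -0.911, -0.911]

```text
time: 6.4
tool_pos: [573.3, -238.5, 90.2]
tcp_rot: [3.141, -0.001, 2.762]
contact_force: [0.1, 0.3, -3.1]
grip_width: 12.2
finger_force: 30.0
```

Emit:
arm_command:
  gripper: [8, 8, 8, 8, 8]
  dp:
    - [0, 0, 0]
    - [0, 0, 0]
    - [0, 0, 0]
    - [0, 0, 0]
    - [0, 0, 0]
  twist: [-0.911, -0.911, -0.911, -0.911, -0.911]

```text
time: 7.02
tool_pos: [573.3, -238.5, 90.3]
tcp_rot: [3.141, -0.0, -3.124]
contact_force: [0.3, 0.4, -3.0]
grip_width: 12.4
finger_force: 30.0
```

Emit:
arm_command:
  gripper: [8, 8, 8, 8, 8]
  dp:
    - [0, 0, 0]
    - [0, 0, 0]
    - [0, 0, 0]
    - [0, 0, 0]
    - [0, 0, 0]
  twist: [-0.911, -0.911, -0.911, -0.911, -0.911]

```text
time: 7.65
tool_pos: [573.3, -238.5, 90.3]
tcp_rot: [3.141, -0.0, -2.727]
contact_force: [-0.5, 0.1, -2.5]
grip_width: 12.1
finger_force: 30.0
```

Emit:
arm_command:
  gripper: [8, 8, 8, 8, 8]
  dp:
    - [-0.255, 0.758, 0]
    - [-0.255, 0.758, 0]
    - [-0.255, 0.758, 0]
    - [-0.255, 0.758, 0]
    - [-0.255, 0.758, 0]
  twist: [0, 0, 0, 0, 0]

```text
time: 8.28
tool_pos: [564.6, -137.4, 90.3]
tcp_rot: [3.142, 0.0, -2.729]
contact_force: [0.7, -0.3, -1.7]
grip_width: 11.8
finger_force: 30.0
```

Emit:
arm_command:
  gripper: [8, 8, 8, 8, 8]
  dp:
    - [-0.255, 0.758, 0]
    - [-0.255, 0.758, 0]
    - [-0.255, 0.758, 0]
    - [-0.255, 0.758, 0.4]
    - [-0.255, 0.758, 0.4]
  twist: [0, 0, 0, 0, 0]

```text
time: 8.9
tool_pos: [555.6, -38.1, 69.4]
tcp_rot: [3.141, -0.0, -2.729]
contact_force: [0.0, -0.0, -2.1]
grip_width: 12.0
finger_force: 30.0
```

```bash
python3 -c "
from h import *
go(556.2,-39.3,34,23.6)
save('scene','s2',(270,170),(140,130),5)"
```

```text
t 8.9 pos [555.6 -38.1  69.4] rpy [ 180.    -0.  -156.4] w 12.0 F 30.0 [ 0.  -0.  -2.1]
cur axes [-0.003 -0.052  1.415] final axes [-0.003 -0.052  1.415] twist 0.01
```

View pics/s2.png

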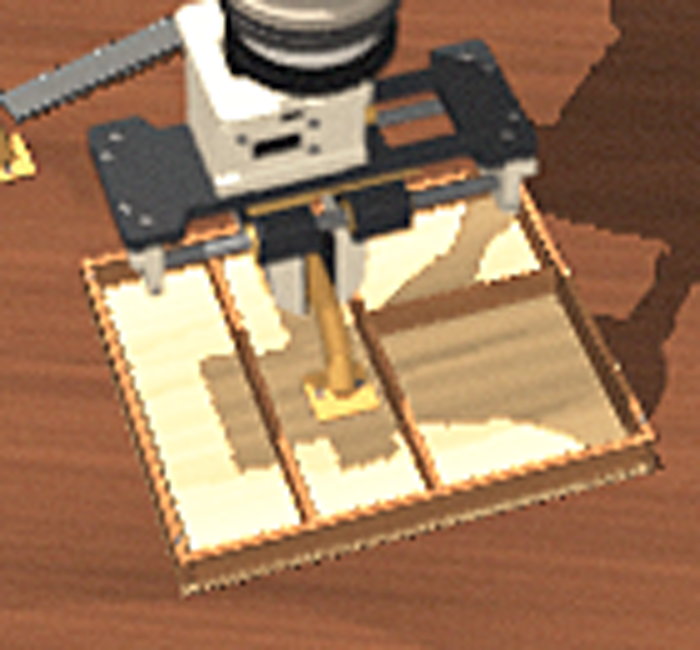

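Handle A hangs over the second long bay and is aligned with the dividers. I'll lower it, creeping at the end.

Emit:
arm_command:
  gripper: [8, 8, 8, 8, 8]
  dp:
    - [0, -0.05, 0.5]
    - [0, 0, 0.5]
    - [0, 0, 0.26]
    - [0, 0, 0.1]
    - [0, 0, 0.05]
  twist: [0, 0, 0, 0, 0]

```text
time: 9.57
tool_pos: [556.6, -40.9, 35.0]
tcp_rot: [-3.141, 0.0, -2.73]
contact_force: [0.3, 0.3, -2.5]
grip_width: 12.0
finger_force: 30.0
```

Emit:
arm_command:
  gripper: [8, 8, 8, 8, 8]
  dp:
    - [0, 0, 0.04]
    - [0, 0, 0.04]
    - [0, 0, 0.03]
    - [0, 0, 0]
    - [0, 0, 0]
  twist: [0, 0, 0, 0, 0]

```text
time: 10.2
tool_pos: [556.5, -40.6, 32.3]
tcp_rot: [-3.142, 0.0, -2.729]
contact_force: [0.4, -0.1, -1.8]
grip_width: 12.2
finger_force: 30.0
```

Emit:
arm_command:
  gripper: [8, 8, 8, 8, 8]
  dp:
    - [0, 0, 0.03]
    - [0, 0, 0.03]
    - [0, 0, 0]
    - [0, 0, 0]
    - [0, 0, 0]
  twist: [0, 0, 0, 0, 0]

```text
time: 10.82
tool_pos: [556.7, -40.9, 31.3]
tcp_rot: [-3.141, 0.001, -2.729]
contact_force: [-1.8, -1.8, 6.3]
grip_width: 12.2
finger_force: 30.0
```

Contact made (about 8 N). I'll open slightly and lift.

Emit:
arm_command:
  gripper: [30, 30, 30, 30, 30]
  dp:
    - [0, 0, 0]
    - [0, 0, 0]
    - [0, 0, 0]
    - [0, 0, -0.5]
    - [0, 0, -1]
  twist: [0, 0, 0, 0, 0]

```text
time: 11.45
tool_pos: [555.9, -40.5, 68.4]
tcp_rot: [3.14, -0.001, -2.729]
contact_force: [0.3, 0.2, -0.0]
grip_width: 30.1
finger_force: 0.0
```

Emit:
arm_command:
  gripper: [50, 50, 50, 50, 50]
  dp:
    - [0, 0, -0.8]
    - [0, 0, 0]
    - [0, 0, 0]
    - [0, 0, 0]
    - [0, 0, 0]
  twist: [0, 0, 0, 0, 0]

```text
time: 12.08
tool_pos: [556.1, -40.5, 87.5]
tcp_rot: [3.141, -0.001, -2.729]
contact_force: [-0.1, 0.3, -0.1]
grip_width: 50.0
finger_force: 0.0
```

```bash
python3 -c "
from h import *
go(435.3,-263.4,90,-63.4)"
```

```text
t 12.07 pos [556.1 -40.5  87.5] rpy [ 1.800e+02 -1.000e-01 -1.564e+02] w 50.0 F 0.0 [-0.1  0.3 -0.1]
cur axes [ 8.    -6.23  -0.099] final axes [-5.808 -8.311 -0.099] twist 17.41
```

Emit:
arm_command:
  gripper: [50, 50, 50, 50, 50]
  dp:
    - [0.8, -0.623, 0]
    - [0.8, -0.623, 0]
    - [0.8, -0.623, 0]
    - [0.8, -0.623, 0]
    - [0.8, -0.623, 0]
  twist: [0, 0, 0, 0, 0]

```text
time: 12.7
tool_pos: [495.5, -152.7, 87.9]
tcp_rot: [3.141, -0.0, -2.729]
contact_force: [-0.0, -0.1, -0.4]
grip_width: 50.1
finger_force: 0.0
```

Emit:
arm_command:
  gripper: [50, 50, 50, 50, 50]
  dp:
    - [0.8, -0.623, 0]
    - [0.8, -0.623, 0]
    - [0.8, -0.623, 0]
    - [0.8, -0.623, 0]
    - [0.8, -0.623, 0]
  twist: [0, 0, 0, 0, 0]

```text
time: 13.32
tool_pos: [435.1, -264.1, 87.9]
tcp_rot: [3.141, -0.0, -2.729]
contact_force: [-0.7, -0.6, -0.5]
grip_width: 49.8
finger_force: 0.0
```

Emit:
arm_command:
  gripper: [50, 50, 50, 50, 50]
  dp:
    - [0, 0, 0]
    - [0, 0, 0]
    - [0, 0, 0]
    - [0, 0, 0]
    - [0, 0, 0]
  twist: [0.98, 0.98, 0.98, 0.98, 0.98]

```text
time: 13.95
tool_pos: [435.5, -263.4, 87.8]
tcp_rot: [3.141, -0.0, 3.124]
contact_force: [0.4, 1.0, 0.1]
grip_width: 50.2
finger_force: 0.0
```

Emit:
arm_command:
  gripper: [50, 50, 50, 50, 50]
  dp:
    - [0, 0, 0]
    - [0, 0, 0]
    - [0, 0, 0]
    - [0, 0, 0]
    - [0, 0, 0]
  twist: [0.98, 0.98, 0.98, 0.98, 0.98]

```text
time: 14.58
tool_pos: [435.5, -263.4, 87.9]
tcp_rot: [3.141, -0.001, 2.696]
contact_force: [0.5, -1.0, 0.3]
grip_width: 50.1
finger_force: 0.0
```

Emit:
arm_command:
  gripper: [50, 50, 50, 50, 50]
  dp:
    - [0, 0, 0]
    - [0, 0, 0]
    - [0, 0, 0]
    - [0, 0, 0.2]
    - [0, 0, 0.3]
  twist: [0.98, 0.98, 0.98, 0.98, 0.98]

```text
time: 15.2
tool_pos: [435.7, -263.5, 75.4]
tcp_rot: [3.142, -0.0, 2.268]
contact_force: [-0.3, 0.2, -0.1]
grip_width: 50.1
finger_force: 0.0
```

Emit:
arm_command:
  gripper: [50, 50, 50, 50, 50]
  dp:
    - [0, 0, 0.2]
    - [0, 0, 0.2]
    - [0, 0, 0.2]
    - [0, 0, 0]
    - [0, 0, 0]
  twist: [0.95, 0.95, 0.81, 0, 0]

```text
time: 15.82
tool_pos: [435.7, -263.5, 60.7]
tcp_rot: [3.141, -0.0, 2.036]
contact_force: [0.8, 0.2, 0.1]
grip_width: 50.0
finger_force: 0.0
```

```bash
python3 -c "
from h import *
go(435.3,-263.4,24,-63.4)
save('top','t1',(230,90),(160,120),5)"
```

```text
t 15.82 pos [ 435.7 -263.5   60.7] rpy [180.   -0.  116.7] w 50.0 F 0.0 [0.8 0.2 0.1]
cur axes [ 0.012 -0.013  1.468] final axes [ 0.012 -0.013  1.468] twist 0.01
```

View pics/t1.png

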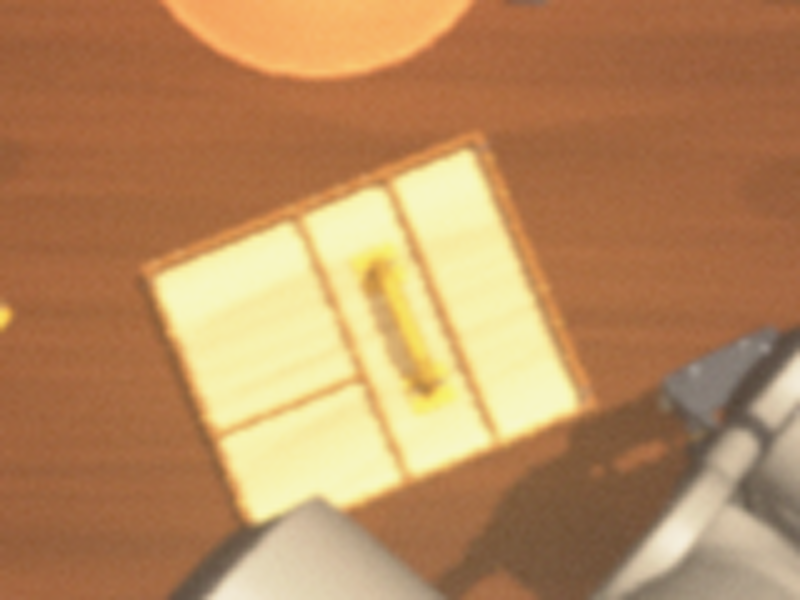

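Handle A stands centred in bay 2, at crop (402,328), and the tray hasn't moved. Next I'll grasp handle B.

Emit:
arm_command:
  gripper: [50, 50, 50, 50, 50]
  dp:
    - [0, 0, 0.5]
    - [0, 0, 0.5]
    - [0, 0, 0.3]
    - [0, 0, 0.17]
    - [0, 0, 0]
  twist: [0, 0, 0, 0, 0]

```text
time: 16.5
tool_pos: [435.5, -263.4, 23.6]
tcp_rot: [-3.141, -0.001, 2.035]
contact_force: [0.3, -0.2, 1.1]
grip_width: 50.1
finger_force: 0.0
```

Emit:
arm_command:
  gripper: [8, 8, 8, 8, 8]
  dp:
    - [0, 0, 0]
    - [0, 0, 0]
    - [0, 0, 0]
    - [0, 0, 0]
    - [0, 0, 0]
  twist: [0, 0, 0, 0, 0]

```text
time: 17.12
tool_pos: [435.7, -263.5, 24.0]
tcp_rot: [3.141, 0.0, 2.035]
contact_force: [-0.7, 1.2, -0.3]
grip_width: 12.0
finger_force: 30.0
```

Emit:
arm_command:
  gripper: [8, 8, 8, 8, 8]
  dp:
    - [0, 0, 0]
    - [0, 0, -0.4]
    - [0, 0, -0.9]
    - [0, 0, -0.9]
    - [0, 0, -0.6]
  twist: [0, 0, 0, 0, 0]

```text
time: 17.75
tool_pos: [435.9, -263.6, 95.3]
tcp_rot: [3.141, 0.001, 2.035]
contact_force: [0.5, -1.0, -2.0]
grip_width: 12.2
finger_force: 30.0
```

```bash
python3 -c "
from h import *
go(581,-96.2,94,23.6)"
```

```text
t 17.75 pos [ 435.9 -263.6   95.3] rpy [1.800e+02 1.000e-01 1.166e+02] w 12.2 F 30.0 [ 0.5 -1.  -2. ]
cur axes [3.391 8.189 0.052] final axes [-8.001  3.813  0.052] twist -17.4
```

Emit:
arm_command:
  gripper: [8, 8, 8, 8, 8]
  dp:
    - [0, 0, 0]
    - [0, 0, 0]
    - [0, 0, 0]
    - [0, 0, 0]
    - [0, 0, 0]
  twist: [-0.87, -0.87, -0.87, -0.87, -0.87]

```text
time: 18.38
tool_pos: [435.5, -263.3, 94.0]
tcp_rot: [3.142, -0.0, 2.417]
contact_force: [-0.3, -0.2, -1.5]
grip_width: 11.6
finger_force: 30.0
```

Emit:
arm_command:
  gripper: [8, 8, 8, 8, 8]
  dp:
    - [0, 0, 0]
    - [0, 0, 0]
    - [0, 0, 0]
    - [0, 0, 0]
    - [0, 0, 0]
  twist: [-0.87, -0.87, -0.87, -0.87, -0.87]

```text
time: 19.0
tool_pos: [435.5, -263.3, 94.0]
tcp_rot: [3.141, -0.0, 2.796]
contact_force: [-0.5, 0.1, -2.1]
grip_width: 11.5
finger_force: 30.0
```

Emit:
arm_command:
  gripper: [8, 8, 8, 8, 8]
  dp:
    - [0, 0, 0]
    - [0, 0, 0]
    - [0, 0, 0]
    - [0, 0, 0]
    - [0, 0, 0]
  twist: [-0.87, -0.87, -0.87, -0.87, -0.87]

```text
time: 19.62
tool_pos: [435.4, -263.3, 94.0]
tcp_rot: [3.141, -0.0, -3.107]
contact_force: [-0.8, -0.2, -2.3]
grip_width: 12.0
finger_force: 30.0
```

Emit:
arm_command:
  gripper: [8, 8, 8, 8, 8]
  dp:
    - [0, 0, 0]
    - [0, 0, 0]
    - [0, 0, 0]
    - [0, 0, 0]
    - [0, 0, 0]
  twist: [-0.87, -0.87, -0.87, -0.87, -0.87]

```text
time: 20.25
tool_pos: [435.4, -263.3, 94.0]
tcp_rot: [3.141, -0.0, -2.728]
contact_force: [-0.5, -0.3, -2.3]
grip_width: 12.1
finger_force: 30.0
```

Emit:
arm_command:
  gripper: [8, 8, 8, 8, 8]
  dp:
    - [-0.8, 0.381, 0]
    - [-0.8, 0.381, 0]
    - [-0.8, 0.381, 0]
    - [-0.8, 0.381, 0]
    - [-0.8, 0.381, 0]
  twist: [0, 0, 0, 0, 0]

```text
time: 20.88
tool_pos: [508.5, -179.1, 94.0]
tcp_rot: [3.141, -0.0, -2.73]
contact_force: [0.3, 0.6, -2.2]
grip_width: 12.0
finger_force: 30.0
```

Emit:
arm_command:
  gripper: [8, 8, 8, 8, 8]
  dp:
    - [-0.8, 0.381, 0]
    - [-0.8, 0.381, 0]
    - [-0.8, 0.381, 0]
    - [-0.8, 0.381, 0]
    - [-0.8, 0.381, 0]
  twist: [0, 0, 0, 0, 0]

```text
time: 21.5
tool_pos: [581.5, -95.3, 94.0]
tcp_rot: [3.141, -0.0, -2.73]
contact_force: [0.2, -0.6, -1.2]
grip_width: 12.0
finger_force: 30.0
```

```bash
python3 -c "
from h import *
go(581,-96.2,34,23.6)"
```

```text
t 21.5 pos [581.5 -95.3  94. ] rpy [ 180.    -0.  -156.4] w 12.0 F 30.0 [ 0.2 -0.6 -1.2]
cur axes [ 0.031 -0.025  2.399] final axes [ 0.031 -0.025  2.399] twist -0.0
```

Emit:
arm_command:
  gripper: [8, 8, 8, 8, 8]
  dp:
    - [0.03, -0.025, 0.7]
    - [0, 0, 0.7]
    - [0, 0, 0.6]
    - [0, 0, 0.3]
    - [0, 0, 0.1]
  twist: [0, 0, 0, 0, 0]

```text
time: 22.12
tool_pos: [580.2, -97.1, 33.4]
tcp_rot: [3.141, -0.0, -2.73]
contact_force: [-0.4, 0.9, -1.6]
grip_width: 12.1
finger_force: 30.0
```

Emit:
arm_command:
  gripper: [8, 8, 8, 8, 8]
  dp:
    - [0, 0, 0.04]
    - [0, 0, 0.04]
    - [0, 0, 0.03]
    - [0, 0, 0]
    - [0, 0, 0]
  twist: [0, 0, 0, 0, 0]

```text
time: 22.75
tool_pos: [580.4, -97.0, 31.3]
tcp_rot: [-3.142, 0.0, -2.73]
contact_force: [-0.0, 0.2, -0.7]
grip_width: 12.3
finger_force: 30.0
```

Emit:
arm_command:
  gripper: [8, 8, 8, 8, 8]
  dp:
    - [0, 0, 0.03]
    - [0, 0, 0.03]
    - [0, 0, 0]
    - [0, 0, 0]
    - [0, 0, 0]
  twist: [0, 0, 0, 0, 0]

```text
time: 23.38
tool_pos: [580.5, -97.2, 30.0]
tcp_rot: [-3.141, 0.0, -2.73]
contact_force: [-1.2, -0.6, 3.0]
grip_width: 12.3
finger_force: 30.0
```

Emit:
arm_command:
  gripper: [30, 30, 30, 30, 30]
  dp:
    - [0, 0, 0]
    - [0, 0, 0]
    - [0, 0, 0]
    - [0, 0, -0.5]
    - [0, 0, -1]
  twist: [0, 0, 0, 0, 0]

```text
time: 24.0
tool_pos: [579.8, -96.8, 67.4]
tcp_rot: [3.14, -0.001, -2.73]
contact_force: [-0.2, 0.0, 0.6]
grip_width: 30.2
finger_force: 0.0
```

Emit:
arm_command:
  gripper: [44, 44, 44, 44, 44]
  dp:
    - [0, 0, -0.8]
    - [0, 0, 0]
    - [0, 0, 0]
    - [0, 0, 0]
    - [0, 0, 0]
  twist: [0, 0, 0, 0, 0]

```text
time: 24.62
tool_pos: [580.0, -96.9, 86.5]
tcp_rot: [3.141, -0.001, -2.73]
contact_force: [0.4, -0.0, 0.1]
grip_width: 44.3
finger_force: 0.0
```

```bash
python3 -c "
from h import *
go(436,-397.3,90,-14.9)"
```

```text
t 24.62 pos [580.  -96.9  86.5] rpy [ 1.799e+02 -1.000e-01 -1.564e+02] w 44.3 F 0.0 [ 0.4 -0.   0.1]
cur axes [10.088 -8.706 -0.141] final axes [  2.478 -13.093  -0.141] twist 7.7
```

Emit:
arm_command:
  gripper: [44, 44, 44, 44, 44]
  dp:
    - [0.84, -0.7255, 0]
    - [0.84, -0.7255, 0]
    - [0.84, -0.7255, 0]
    - [0.84, -0.7255, 0]
    - [0.84, -0.7255, 0]
  twist: [0, 0, 0, 0, 0]

```text
time: 25.25
tool_pos: [519.9, -222.9, 86.8]
tcp_rot: [3.141, -0.0, -2.73]
contact_force: [0.6, -0.5, 0.1]
grip_width: 44.2
finger_force: 0.0
```

Emit:
arm_command:
  gripper: [44, 44, 44, 44, 44]
  dp:
    - [0.84, -0.7255, 0]
    - [0.84, -0.7255, 0]
    - [0.84, -0.7255, 0]
    - [0.84, -0.7255, 0]
    - [0.84, -0.7255, 0]
  twist: [0, 0, 0, 0, 0]

```text
time: 25.88
tool_pos: [459.9, -348.0, 86.8]
tcp_rot: [3.141, -0.0, -2.73]
contact_force: [1.0, -0.1, 0.5]
grip_width: 44.1
finger_force: 0.0
```

Emit:
arm_command:
  gripper: [44, 44, 44, 44, 44]
  dp:
    - [0.84, -0.7255, 0]
    - [0.84, -0.7255, 0]
    - [0, 0, 0]
    - [0, 0, 0]
    - [0, 0, 0]
  twist: [0, 0, 0.96, 0.96, 0.96]

```text
time: 26.5
tool_pos: [436.3, -397.3, 86.7]
tcp_rot: [3.141, -0.0, -2.984]
contact_force: [0.3, -0.6, 0.7]
grip_width: 44.3
finger_force: 0.0
```

Emit:
arm_command:
  gripper: [44, 44, 44, 44, 44]
  dp:
    - [0, 0, 0]
    - [0, 0, 0.4]
    - [0, 0, 0.4]
    - [0, 0, 0.4]
    - [0, 0, 0.4]
  twist: [0.965, 0.965, 0.965, 0.965, 0.965]

```text
time: 27.12
tool_pos: [436.4, -397.2, 46.4]
tcp_rot: [3.141, -0.001, 2.878]
contact_force: [-0.2, -0.7, 0.3]
grip_width: 44.0
finger_force: 0.0
```

```bash
python3 -c "
from h import *
go(436,-397.3,3,-14.9)
save('scene','s3',(150,130),(130,130),5)"
```

```text
t 27.12 pos [ 436.4 -397.2   46.4] rpy [180.   -0.  164.9] w 44.0 F 0.0 [-0.2 -0.7  0.3]
cur axes [ 0.014 -0.007  1.737] final axes [ 0.014 -0.007  1.737] twist -0.04
```

View pics/s3.png

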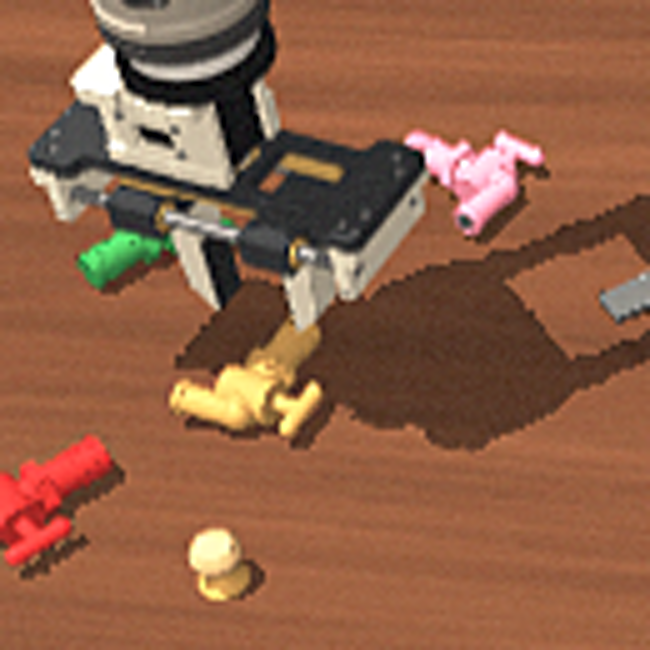

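The gripper is above the shank, squared to it, and no finger is over the T-key. Going down.

Emit:
arm_command:
  gripper: [44, 44, 44, 44, 44]
  dp:
    - [0, 0, 0.6]
    - [0, 0, 0.6]
    - [0, 0, 0.3]
    - [0, 0, 0.15]
    - [0, 0, 0.05]
  twist: [0, 0, 0, 0, 0]

```text
time: 27.8
tool_pos: [436.6, -397.4, 4.6]
tcp_rot: [3.142, 0.0, 2.881]
contact_force: [-1.1, 0.4, 0.3]
grip_width: 43.8
finger_force: 0.0
```

Emit:
arm_command:
  gripper: [15, 15, 15, 15, 15]
  dp:
    - [0, 0, 0]
    - [0, 0, 0]
    - [0, 0, 0]
    - [0, 0, 0]
    - [0, 0, 0]
  twist: [0, 0, 0, 0, 0]

```text
time: 28.42
tool_pos: [436.5, -397.2, 4.9]
tcp_rot: [3.141, -0.0, 2.881]
contact_force: [-0.6, 1.5, 3.5]
grip_width: 19.2
finger_force: 29.5
```

Emit:
arm_command:
  gripper: [15, 15, 15, 15, 15]
  dp:
    - [0, 0, -0.2]
    - [0, 0, -0.4]
    - [0, 0, -0.8]
    - [0, 0, -0.9]
    - [0, 0, -0.5]
  twist: [0, 0, 0, 0, 0]

```text
time: 29.05
tool_pos: [436.9, -397.8, 76.2]
tcp_rot: [-3.141, 0.002, 2.881]
contact_force: [-0.4, -0.0, -2.6]
grip_width: 19.2
finger_force: 29.5
```

```bash
python3 -c "
from h import *
go(538.6,43.5,95,23.6)
save('scene','s4',(150,130),(130,130),5)"
```

```text
t 29.05 pos [ 436.9 -397.8   76.2] rpy [-1.799e+02  1.000e-01  1.651e+02] w 19.2 F 29.5 [-0.4 -0.  -2.6]
cur axes [ 0.62  18.105 -0.751] final axes [-10.796  14.547  -0.751] twist -7.71
```

View pics/s4.png

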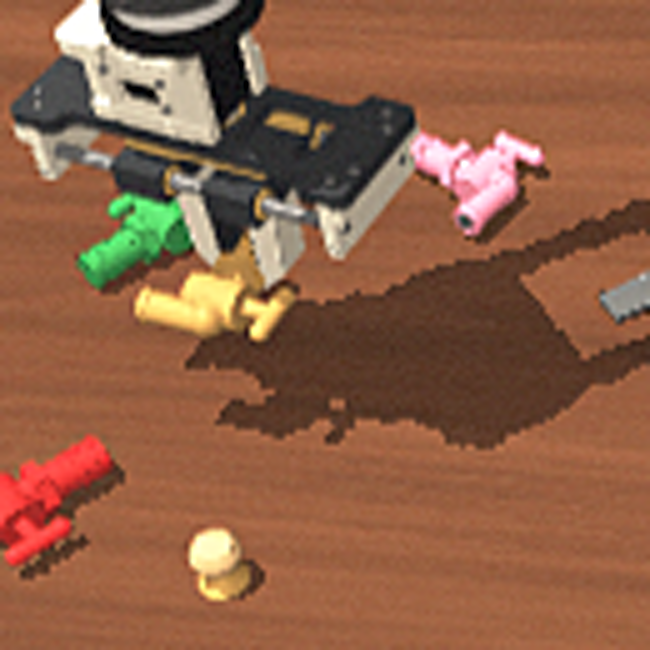

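The tap is held level and clear of the table. I'll twist, then carry it over.

Emit:
arm_command:
  gripper: [15, 15, 15, 15, 15]
  dp:
    - [0, 0, -0.08]
    - [0, 0, -0.08]
    - [0, 0, -0.08]
    - [0, 0, -0.08]
    - [0, 0, -0.08]
  twist: [-0.77, -0.77, -0.77, -0.77, -0.77]

```text
time: 29.72
tool_pos: [436.2, -397.1, 84.1]
tcp_rot: [3.141, -0.001, -3.064]
contact_force: [-0.3, -0.7, -3.4]
grip_width: 19.0
finger_force: 29.5
```

Emit:
arm_command:
  gripper: [15, 15, 15, 15, 15]
  dp:
    - [0, 0, -0.08]
    - [0, 0, -0.08]
    - [0, 0, -0.08]
    - [0, 0, -0.08]
    - [0, 0, -0.08]
  twist: [-0.77, -0.77, -0.77, -0.77, -0.77]

```text
time: 30.35
tool_pos: [436.3, -397.1, 94.1]
tcp_rot: [3.141, -0.0, -2.728]
contact_force: [-0.1, -0.3, -3.8]
grip_width: 19.2
finger_force: 29.5
```

Emit:
arm_command:
  gripper: [15, 15, 15, 15, 15]
  dp:
    - [-0.3, 0.4, 0]
    - [-0.54, 0.727, 0]
    - [-0.54, 0.727, 0]
    - [-0.54, 0.727, 0]
    - [-0.54, 0.727, 0]
  twist: [0, 0, 0, 0, 0]

```text
time: 30.98
tool_pos: [460.3, -295.0, 94.8]
tcp_rot: [-3.142, 0.0, -2.73]
contact_force: [0.9, -0.4, -3.0]
grip_width: 19.0
finger_force: 29.5
```

Emit:
arm_command:
  gripper: [15, 15, 15, 15, 15]
  dp:
    - [-0.54, 0.727, 0]
    - [-0.54, 0.727, 0]
    - [-0.54, 0.727, 0]
    - [-0.54, 0.727, 0]
    - [-0.54, 0.727, 0]
  twist: [0, 0, 0, 0, 0]

```text
time: 31.6
tool_pos: [485.6, -184.9, 94.8]
tcp_rot: [-3.141, 0.0, -2.73]
contact_force: [-0.6, -0.6, -3.4]
grip_width: 19.4
finger_force: 29.5
```

Emit:
arm_command:
  gripper: [15, 15, 15, 15, 15]
  dp:
    - [-0.54, 0.727, 0]
    - [-0.54, 0.727, 0]
    - [-0.54, 0.727, 0]
    - [-0.54, 0.727, 0]
    - [-0.54, 0.727, 0]
  twist: [0, 0, 0, 0, 0]

```text
time: 32.22
tool_pos: [510.9, -74.6, 94.8]
tcp_rot: [-3.142, 0.0, -2.73]
contact_force: [0.4, 0.1, -2.9]
grip_width: 19.1
finger_force: 29.5
```

Emit:
arm_command:
  gripper: [15, 15, 15, 15, 15]
  dp:
    - [-0.54, 0.727, 0]
    - [-0.54, 0.727, 0]
    - [-0.54, 0.727, 0]
    - [-0.5, 0.7, 0]
    - [-0.27, 0.35, 0]
  twist: [0, 0, 0, 0, 0]

```text
time: 32.85
tool_pos: [533.2, 23.3, 94.8]
tcp_rot: [3.141, 0.0, -2.729]
contact_force: [0.1, -0.7, -2.8]
grip_width: 19.2
finger_force: 29.5
```

```bash
python3 -c "
from h import *
go(538.6,43.5,40,23.6)
save('scene','s5',(270,130),(140,130),5)"
```

```text
t 32.85 pos [533.2  23.3  94.8] rpy [ 180.     0.  -156.4] w 19.2 F 29.5 [ 0.1 -0.7 -2.8]
cur axes [-0.52   0.655  2.192] final axes [-0.52   0.655  2.192] twist 0.01
```

View pics/s5.png

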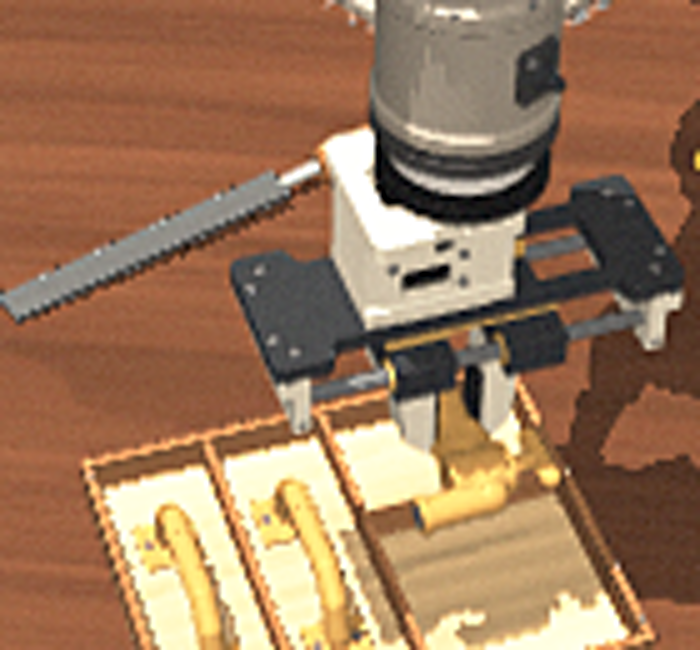

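Both handles stand. The tap hangs level near its bay with T-key and spout towards the sides. I'll finish the shift, lower and creep.

Emit:
arm_command:
  gripper: [15, 15, 15, 15, 15]
  dp:
    - [-0.26, 0.33, 0]
    - [-0.26, 0.325, 0]
    - [0, 0, 0.4]
    - [0, 0, 0.8]
    - [0, 0, 0.8]
  twist: [0, 0, 0, 0, 0]

```text
time: 33.52
tool_pos: [538.5, 41.3, 43.6]
tcp_rot: [3.142, -0.0, -2.731]
contact_force: [0.2, -0.5, -3.1]
grip_width: 19.1
finger_force: 29.5
```

Emit:
arm_command:
  gripper: [15, 15, 15, 15, 15]
  dp:
    - [0, 0, 0.6]
    - [0, 0, 0.3]
    - [0, 0, 0.2]
    - [0, 0, 0.06]
    - [0, 0, 0]
  twist: [0, 0, 0, 0, 0]

```text
time: 34.15
tool_pos: [539.1, 41.7, 16.1]
tcp_rot: [-3.141, 0.001, -2.73]
contact_force: [-0.2, 0.7, -2.8]
grip_width: 19.3
finger_force: 29.5
```

Emit:
arm_command:
  gripper: [15, 15, 15, 15, 15]
  dp:
    - [0, 0, 0.03]
    - [0, 0, 0.03]
    - [0, 0, 0]
    - [0, 0, 0]
    - [0, 0, 0]
  twist: [0, 0, 0, 0, 0]

```text
time: 34.78
tool_pos: [538.8, 41.8, 14.2]
tcp_rot: [3.142, 0.0, -2.73]
contact_force: [-0.0, 0.2, -2.7]
grip_width: 19.3
finger_force: 29.5
```

Emit:
arm_command:
  gripper: [15, 15, 15, 15, 15]
  dp:
    - [0, 0, 0.04]
    - [0, 0, 0.03]
    - [0, 0, 0.03]
    - [0, 0, 0]
    - [0, 0, 0]
  twist: [0, 0, 0, 0, 0]

```text
time: 35.4
tool_pos: [538.8, 41.8, 11.7]
tcp_rot: [3.142, -0.0, -2.73]
contact_force: [0.6, 0.3, -3.3]
grip_width: 19.2
finger_force: 29.5
```

Emit:
arm_command:
  gripper: [15, 15, 15, 15, 15]
  dp:
    - [0, 0, 0.02]
    - [0, 0, 0.02]
    - [0, 0, 0]
    - [0, 0, 0]
    - [0, 0, 0]
  twist: [0, 0, 0, 0, 0]

```text
time: 36.02
tool_pos: [538.7, 41.7, 10.9]
tcp_rot: [3.142, -0.0, -2.73]
contact_force: [-2.7, -1.0, 2.5]
grip_width: 19.7
finger_force: 29.5
```

Tap is down. I'll release and lift, then head for the knob.

Emit:
arm_command:
  gripper: [38, 38, 38, 38, 38]
  dp:
    - [0, 0, 0]
    - [0, 0, 0]
    - [0, 0, 0]
    - [0, 0, -0.4]
    - [0, 0, -1]
  twist: [0, 0, 0, 0, 0]

```text
time: 36.65
tool_pos: [538.1, 41.8, 45.7]
tcp_rot: [3.14, -0.002, -2.73]
contact_force: [0.4, -0.4, -0.1]
grip_width: 38.0
finger_force: 0.0
```

Emit:
arm_command:
  gripper: [65, 65, 65, 65, 65]
  dp:
    - [0, 0, -1]
    - [0, 0, -0.8]
    - [0, 0, 0]
    - [0, 0, 0]
    - [0, 0, 0]
  twist: [0, 0, 0, 0, 0]

```text
time: 37.28
tool_pos: [538.2, 41.8, 89.8]
tcp_rot: [3.141, -0.001, -2.73]
contact_force: [-0.4, 0.4, 0.4]
grip_width: 65.0
finger_force: 0.0
```

```bash
python3 -c "
from h import *
k=crop('top',(108,60),33,(150,125),4);print(k)
# scene cross-check: head centre approx px in full scene
print(px2w('scene',(513,266),36))
go(k[0],k[1],80,23.6)
"
```

```text
[595.02260286 382.49320161]
[599.50086599 381.35915518]
t 37.27 pos [538.2  41.8  89.8] rpy [ 1.800e+02 -1.000e-01 -1.564e+02] w 65.0 F 0.0 [-0.4  0.4  0.4]
cur axes [-7.529 11.585  0.393] final axes [-7.538 11.579  0.393] twist -0.01
```

Emit:
arm_command:
  gripper: [65, 65, 65, 65, 65]
  dp:
    - [-0.504, 0.772, 0]
    - [-0.504, 0.772, 0]
    - [-0.504, 0.772, 0]
    - [-0.504, 0.772, 0]
    - [-0.504, 0.772, 0]
  twist: [0, 0, 0, 0, 0]

```text
time: 37.9
tool_pos: [557.6, 156.1, 89.8]
tcp_rot: [3.141, -0.001, -2.73]
contact_force: [-0.2, -0.4, -1.2]
grip_width: 65.0
finger_force: 0.0
```

Emit:
arm_command:
  gripper: [65, 65, 65, 65, 65]
  dp:
    - [-0.504, 0.772, 0]
    - [-0.504, 0.772, 0]
    - [-0.504, 0.772, 0]
    - [-0.504, 0.772, 0]
    - [-0.504, 0.772, 0]
  twist: [0, 0, 0, 0, 0]

```text
time: 38.52
tool_pos: [577.3, 270.4, 90.5]
tcp_rot: [3.142, -0.0, -2.73]
contact_force: [1.0, 0.7, -0.1]
grip_width: 64.3
finger_force: 0.0
```

Emit:
arm_command:
  gripper: [65, 65, 65, 65, 65]
  dp:
    - [-0.504, 0.772, 0]
    - [-0.504, 0.772, 0]
    - [-0.504, 0.772, 0]
    - [-0.504, 0.772, 0]
    - [-0.504, 0.772, 0]
  twist: [0, 0, 0, 0, 0]

```text
time: 39.15
tool_pos: [596.2, 384.0, 90.4]
tcp_rot: [3.142, -0.0, -2.73]
contact_force: [0.5, -0.3, -0.1]
grip_width: 65.2
finger_force: 0.0
```

```bash
python3 -c "
from h import *
go(596,382,14,23.6)
im=[cv2.cvtColor(capture(n),cv2.COLOR_RGB2BGR) for n in('scene','top')]
z=lambda a,x,y:cv2.resize(a[y:y+130,x:x+100],None,fx=4,fy=4,interpolation=cv2.INTER_CUBIC)
cv2.imwrite('pics/m1.png',np.hstack([z(im[0],460,180),z(im[1],260,100)]))
"
```

```text
t 39.15 pos [596.2 384.   90.4] rpy [ 180.    -0.  -156.4] w 65.2 F 0.0 [ 0.5 -0.3 -0.1]
cur axes [ 0.041 -0.07   3.054] final axes [ 0.041 -0.07   3.054] twist -0.01
```

View pics/m1.png

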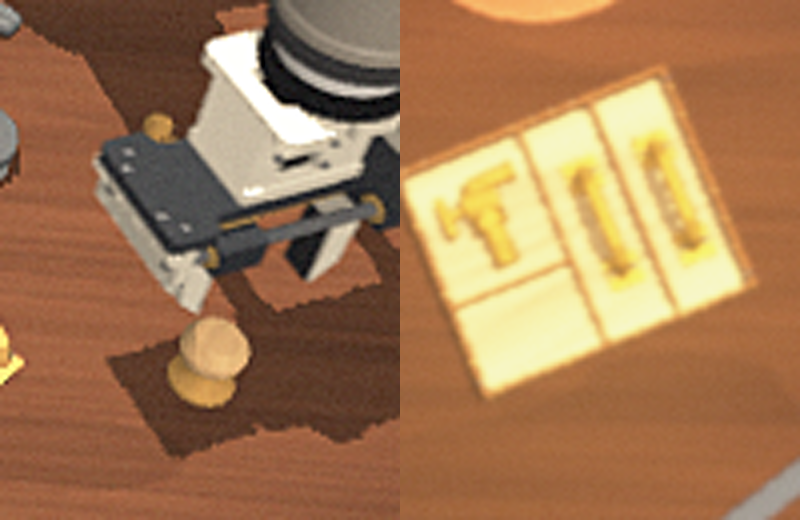

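```bash
python3 -c "
from h import *
c=get_calibration('scene');R=Ro.from_euler('xyz',c['attitude']).as_matrix()
def pr(p):
    v=c['mtx']@R.T@(np.array(p)-c['position']);v=v[:2]/v[2];return ((v-[460,180]+.5)*4-.5).round(0)
o=get_obs();p=o['tool_pos'];T=Ro.from_euler('xyz',o['tcp_rot']).as_matrix()
for d in(-51,-32,0,32,51): print(d,pr(p+T@[0,d,0]))
print(pr((595,382,32)),pr((595,382,0)))
K=px2w('scene',(460+213/4,180+345/4),34);print(K, px2w('scene',(460+203/4,180+398/4),3))
"
```

```text
-51 [164. 304.]
-32 [195. 296.]
0 [246. 282.]
32 [296. 268.]
51 [325. 260.]
[212. 343.] [197. 376.]
[598.59091954 382.57522197] [613.51347055 382.50955464]
```

The projected knob position (212,343) matches the seen head at (213,345), and the tap and both handles lie well in their bays. I'll go down and grip.

Emit:
arm_command:
  gripper: [65, 65, 65, 65, 65]
  dp:
    - [0.03, -0.06, 0.6]
    - [0, 0, 0.8]
    - [0, 0, 0.8]
    - [0, 0, 0.6]
    - [0, 0, 0.25]
  twist: [0, 0, 0, 0, 0]

```text
time: 39.88
tool_pos: [595.8, 380.4, 12.9]
tcp_rot: [-3.142, -0.002, -2.731]
contact_force: [-0.2, -0.6, -0.8]
grip_width: 64.8
finger_force: 0.0
```

Emit:
arm_command:
  gripper: [32, 32, 32, 32, 32]
  dp:
    - [0, 0, 0]
    - [0, 0, 0]
    - [0, 0, 0]
    - [0, 0, 0]
    - [0, 0, 0]
  twist: [0, 0, 0, 0, 0]

```text
time: 40.5
tool_pos: [596.6, 381.3, 15.3]
tcp_rot: [3.141, 0.001, -2.73]
contact_force: [-0.5, 0.6, 4.3]
grip_width: 36.6
finger_force: 30.0
```

Emit:
arm_command:
  gripper: [32, 32, 32, 32, 32]
  dp:
    - [0, 0, -0.2]
    - [0, 0, -0.5]
    - [0, 0, -0.9]
    - [0, 0, -0.9]
    - [0, 0, -0.5]
  twist: [0, 0, 0, 0, 0]

```text
time: 41.12
tool_pos: [596.8, 381.2, 91.5]
tcp_rot: [3.141, 0.002, -2.73]
contact_force: [-0.9, -0.9, -0.9]
grip_width: 36.4
finger_force: 30.0
```

```bash
python3 -c "
from h import *
go(470.7,13.9,90,23.6)"
```

```text
t 41.12 pos [596.8 381.2  91.5] rpy [ 1.800e+02  1.000e-01 -1.564e+02] w 36.4 F 30.0 [-0.9 -0.9 -0.9]
cur axes [ 10.497 -11.453   0.06 ] final axes [ 10.505 -11.445   0.06 ] twist -0.01
```

Emit:
arm_command:
  gripper: [32, 32, 32, 32, 32]
  dp:
    - [0.7, -0.763, 0]
    - [0.7, -0.763, 0]
    - [0.7, -0.763, 0]
    - [0.7, -0.763, 0]
    - [0.7, -0.763, 0]
  twist: [0, 0, 0, 0, 0]

```text
time: 41.75
tool_pos: [553.7, 257.7, 89.5]
tcp_rot: [3.142, -0.0, -2.73]
contact_force: [-0.1, -0.2, -0.7]
grip_width: 36.2
finger_force: 30.0
```

Emit:
arm_command:
  gripper: [32, 32, 32, 32, 32]
  dp:
    - [0.7, -0.763, 0]
    - [0.7, -0.763, 0]
    - [0.7, -0.763, 0]
    - [0.7, -0.763, 0]
    - [0.7, -0.763, 0]
  twist: [0, 0, 0, 0, 0]

```text
time: 42.38
tool_pos: [511.7, 135.4, 89.6]
tcp_rot: [-3.142, -0.0, -2.73]
contact_force: [-0.3, -0.5, -2.0]
grip_width: 36.5
finger_force: 30.0
```

Emit:
arm_command:
  gripper: [32, 32, 32, 32, 32]
  dp:
    - [0.7, -0.763, 0]
    - [0.7, -0.763, 0]
    - [0.7, -0.763, 0]
    - [0.7, -0.763, 0]
    - [0.7, -0.763, 0]
  twist: [0, 0, 0, 0, 0]

```text
time: 43.0
tool_pos: [469.6, 13.0, 89.7]
tcp_rot: [-3.142, 0.0, -2.73]
contact_force: [0.9, 0.1, -1.1]
grip_width: 36.6
finger_force: 30.0
```

```bash
python3 -c "
from h import *
go(470.7,13.9,26,23.6)
save('scene','s6',(270,130),(140,130),5)"
```

```text
t 43.0 pos [469.6  13.   89.7] rpy [-180.     0.  -156.4] w 36.6 F 30.0 [ 0.9  0.1 -1.1]
cur axes [-0.053  0.016  2.548] final axes [-0.053  0.016  2.548] twist -0.01
```

View pics/s6.png

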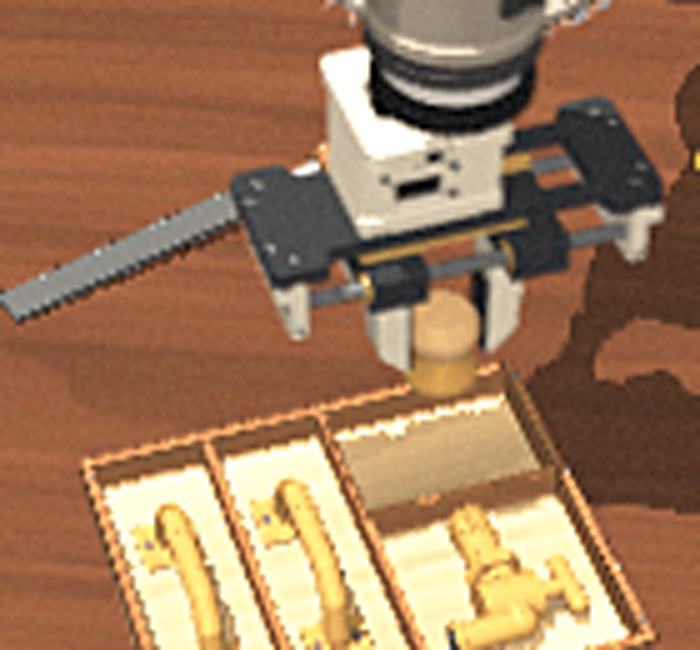

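The knob is held upright over the small bay, at about (445,350). Lowering it.

Emit:
arm_command:
  gripper: [32, 32, 32, 32, 32]
  dp:
    - [-0.05, 0.015, 0.5]
    - [0, 0, 0.8]
    - [0, 0, 0.7]
    - [0, 0, 0.4]
    - [0, 0, 0.15]
  twist: [0, 0, 0, 0, 0]

```text
time: 43.68
tool_pos: [470.8, 15.2, 24.9]
tcp_rot: [3.141, -0.001, -2.73]
contact_force: [0.1, -0.2, -1.4]
grip_width: 36.3
finger_force: 30.0
```

Emit:
arm_command:
  gripper: [32, 32, 32, 32, 32]
  dp:
    - [0, 0, 0.05]
    - [0, 0, 0.04]
    - [0, 0, 0.04]
    - [0, 0, 0]
    - [0, 0, 0]
  twist: [0, 0, 0, 0, 0]

```text
time: 44.3
tool_pos: [471.1, 14.6, 22.6]
tcp_rot: [-3.141, 0.0, -2.73]
contact_force: [-0.4, -0.6, -0.6]
grip_width: 36.6
finger_force: 30.0
```

Emit:
arm_command:
  gripper: [32, 32, 32, 32, 32]
  dp:
    - [0, 0, 0.03]
    - [0, 0, 0.03]
    - [0, 0, 0]
    - [0, 0, 0]
    - [0, 0, 0]
  twist: [0, 0, 0, 0, 0]

```text
time: 44.92
tool_pos: [471.0, 14.6, 21.2]
tcp_rot: [-3.141, 0.0, -2.73]
contact_force: [-1.6, -1.0, 5.7]
grip_width: 36.3
finger_force: 30.0
```

Emit:
arm_command:
  gripper: [48, 48, 48, 48, 48]
  dp:
    - [0, 0, 0]
    - [0, 0, 0]
    - [0, 0, 0]
    - [0, 0, -0.4]
    - [0, 0, -0.8]
  twist: [0, 0, 0, 0, 0]

```text
time: 45.55
tool_pos: [470.5, 14.7, 51.2]
tcp_rot: [3.141, -0.001, -2.73]
contact_force: [0.4, -0.1, -0.8]
grip_width: 47.9
finger_force: 0.0
```

Emit:
arm_command:
  gripper: [48, 48, 48, 48, 48]
  dp:
    - [0, 0, -1]
    - [0, 0, -1]
    - [0, 0, -1]
    - [0, 0, -1]
    - [0, 0, -1]
  twist: [0, 0, 0, 0, 0]

```text
time: 46.18
tool_pos: [470.8, 14.7, 177.5]
tcp_rot: [-3.141, 0.001, -2.73]
contact_force: [0.8, -0.1, 0.2]
grip_width: 48.0
finger_force: 0.0
```

```bash
python3 -c "
from h import *
save('scene','fin',(140,160),(400,140),2)"
```

```text
(no output)
```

View pics/fin.png

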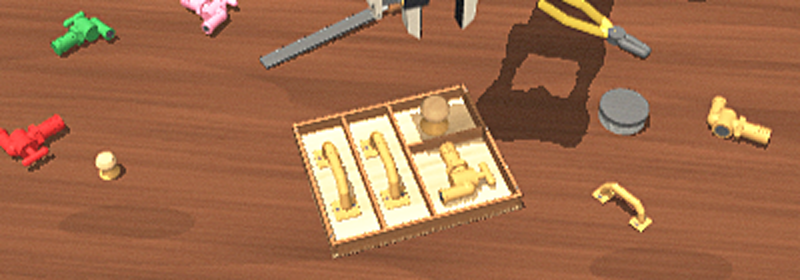

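The tray is complete: both handles stand, the tap lies flat and the knob is upright at (434,115). The look-alikes are untouched, so I'm handing in.

```bash
python3 -c "
from plant import *
print(close_job())"
```

```text
the job is handed in; nothing more can be done
None
```

The tray is made up as asked and handed in at about 46 s: both large handles stand in the long bays, the complete tap lies flat in the larger short bay, the large knob stands upright in the smaller one, and the look-alikes were left alone.

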